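Lock the cover of the shutter fixture

TASK

On the camera repair bench, the cover plate of the grey shutter fixture is held by two wing-headed quarter-turn studs, and one of them still stands up unlocked. Press that raised stud down and turn it a quarter turn clockwise until its cam catches, then let go so that it stays down; leave the other stud locked as it is.

Things in the scene. Friction and masses are not known exactly. Their poses are not given: they have to be found in the camera images.
- open_head (a point): The raised wing stud near one end of the cover plate (which end varies): dark steel wing 36 mm long, 12 thick, 24 tall, upright on a round flange 38 mm across, 6 thick. Point: on the turning axis at the wing's centre; wing top 12 mm above it, flange top 12 mm below. x along the wing, y across it, z up. The wing lies along the plate's long side when unlocked, across it when locked
- open_drop (a joint): How far the raised stud is pressed down (m): 0 = up as at the start (flange underside 18 mm above the plate), about 0.0085 = locked and at rest, 0.014 = bottom stop. A spring pushes it up, 4 N at 0, 11 N at the bottom. It turns only while held down at 0.011 to 0.0135, to pass under a 2 mm lip; let go beyond the lip it rises to 0.0085 and is caught
- open_turn (a joint): Angle of the raised stud (rad), growing clockwise seen from above: about 0 = unlocked, 1.57 = quarter turn, locked; stop at 1.62. The lip lies between about 0.1 and 1.0; beyond it the cam catches and holds. Turning takes under 0.15 N m
- locked_turn (a joint): Angle of the other stud (rad), same shape and sense, down and locked near the plate's other end: about 1.5 at the start, flange underside 9.5 mm above the plate, wing across the plate. It is to stay so. The aluminium plate is 252 x 122 mm, its top 53 mm above the bench; nothing else on it is taller than 16 mm, and the studs are about 170 mm apart

How it is judged (in metres and radians):
On the way:
1. the raised stud is pressed down, at least 9.5 mm, before it is turned (value of joint open_drop above 0.0095 m and value of joint open_turn below 0.3 rad), for 0.02 s.
At the end, for the whole second after the job is handed in: The raised stud has been turned at least 1.2 rad (69 degrees) clockwise from the unlocked angle and stays caught, at least 6.5 mm below its raised height, at rest; the other stud is still turned at least 1.2 rad (value of joint each of open_turn, locked_turn above 1.2 rad and value of joint open_drop above 0.0065 m and velocity of joint open_turn between -0.1 and 0.1 rad/s); the robot touches nothing.
It fails at once if the other stud was turned out of its locked position (value of joint locked_turn below 1.1 rad).
It also fails if it takes over 32 s, if anything falls off the work surface, if the arm or the gripper's body presses on something with over 40 N, if the wrist force passes 120 N, or if a joint passes its speed limit or range.

ROBOT

A 6-joint arm with a two-finger parallel gripper is mounted at the origin on the work surface. World frame = base frame: x ahead of the robot, y to its left, z up, the work surface at z = 0. Lengths are in mm, angles in rad, forces in N, time in s.
With the tool pointing down it reaches from about 300 to 750 mm from the base axis. Payload 8.5 kg.
Tool frame: the origin (TCP) lies at the very end of the fingers, on their centre line; the grasp point (between the pads) lies env.grasp_offset behind it (env.grasp_offset is the distance from the TCP to the grasp point, in mm); z points along the fingers, y is the line along which they close (so a half turn about z gives the same grasp; the last joint's range is limited). The gripper opens to 85 mm and grips with 20 to 120 N. Pads are 22 mm wide; open, the fingers measure 114 mm over their backs; the gripper's body (76 mm by 85 mm) begins 54 mm behind the grasp point. The pads swing forward as they close: fully open they stand 13 mm farther back than shut.
Start: joints at [-1.396, 0.381, 1.297, -0, 1.464, -0.215], TCP at [208.995, -508.725, 231.322] pointing down, gripper open.
Joint ranges: [-3.11, 3.11], [-0.89, 2.33], [0.22, 2.48], [-1.42, 4.56], [0.17, 2.85], [-2.88, 2.88]. Speed limits (rad/s): [2.39, 2.39, 3.14, 3.14, 3.14, 3.14].

INTERFACE

Orientations are given as a unit quaternion [w, x, y, z].
In Python, from bench import env, snapshot gives the robot as it stands. The module is installed in compiled form; this text tells all that it offers.
- The arm moves only by the shell command python3 -m creep 'ROWS' [FORCE]. ROWS is a JSON object of lists of equal length, an entry for each row: "dr": the turn, a rotation vector about the world's x, y, z in units of 8 degrees (1.0 is 8 degrees), a list of three; "slide": the shift along the world's x, y, z in units of 40 mm (1.0 is 40 mm), a list of three; "fingers": the finger opening in mm, from 0 to 85.4. In form: {"dr": [[ax, ay, az], ...], "slide": [[tx, ty, tz], ...], "fingers": [fingers, ...]}. A call has exactly 5 rows; each row shifts and turns the commanded pose from where the row before left it; what a row does not reach is not made up. A row lasts 1/10 s, in which the tool goes at most 50 mm and 8.59 degrees, less where a joint would pass 70% of its speed; a pose out of reach is approached as far as the arm can. A call is refused whole if a number of a shift passes 1 or a number of a turn 1, either way. A call with a gripper value outside its range is refused whole. The fingers move at their own pace and stop on an object; FORCE is the grip in N (left out, the last holds). Time passes only in rows, so rows that do not move let the fingers close, or fill a call up. It gives the time, the measured TCP pose, the force, the opening and the grip force at its end, in the units of the state.
- env.get_obs(): the state, without advancing time (a new reading comes with each control period).
- snapshot(name): name is "scene" or "top" or "wrist"; returns a dict with "frame" (420x560x3 uint8, red, green, blue), "depth" (420x560 float32, mm along the optical axis (not along the pixel's ray), 0 where there is no reading), "fx", "fy", "cx", "cy" (pixels), "xyz" and "rotation" of the camera in the world. Camera axes: x right, y down, z forward; pixel columns grow to the right and rows downward; lengths in mm; the calibration is good to about 2 mm. A picture is of the moment at which its call begins.
- env.job_done(): hands the job in; it is judged then, once.
The state is a dict: "clock": time; "joints": joint angles; "qvel": joint speeds; "joint_torque": joint torques, N m; "eef_pos": TCP position; "eef_rot": TCP orientation; "contact_force": force on the tool from outside, world axes, zero at the start; "ft_torque": the same for the moment, N m; "width": opening from 0.0 (shut) to 1.0 (fully open); "grasp_force": force on a finger pad.
Only numpy, scipy, OpenCV 4.12 (cv2) and the standard library are available. Lean on these libraries where they do the work, as an engineer would, in place of code of your own. Each camera call takes 0.05 s, during which the arm holds its last target. There are 200 camera calls.

## Working session

There is one attempt and no reset: what is moved stays moved. The work goes in short steps, Python scripts to look and compute and a shell command to move; the robot and the scene stay as the last step left them, time stands still between calls to the robot, and variables do not carry over. Pictures are saved under pics/ and viewed, at most 10 in all, crops included, and the job is handed in when it is done.

```bash
mkdir -p pics
cat > h.py <<'E'
import numpy as np, cv2
from bench import env, snapshot
def pts(s):
    d=s["depth"]; v,u=np.mgrid[:d.shape[0],:d.shape[1]]
    c=np.dstack([(u-s["cx"])/s["fx"]*d,(v-s["cy"])/s["fy"]*d,d])
    return c@np.array(s["rotation"]).T+np.array(s["xyz"])
E
python3 - <<'E'
from h import *
for n in ("top","scene"):
    s=snapshot(n); cv2.imwrite(f"pics/{n}0.png",s["frame"][:,:,::-1]); print(n,s["xyz"],s["rotation"],s["fx"]); np.save(f"{n}.npy",pts(s))
o=env.get_obs(); print(o, env.grasp_offset)
E
```

```text
top [369.64305082  31.70538341 962.2310358 ] [ 0.07046324 -0.69979365  0.70720236 -0.07203196] 519.9357826386581Traceback (most recent call last):
  File "<stdin>", line 3, in <module>
  File "h.py", line 6, in pts
    return c@np.array(s["rotation"]).T+np.array(s["xyz"])
           ~^~~~~~~~~~~~~~~~~~~~~~~~~~
ValueError: matmul: Input operand 1 has a mismatch in its core dimension 0, with gufunc signature (n?,k),(k,m?)->(n?,m?) (size 4 is different from 3)
```

View pics/top0.png

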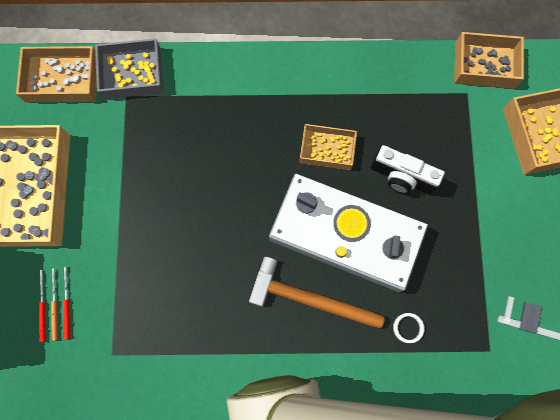

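The top view shows the white plate, with studs at about (307,202) on the left, which looks like the raised one, and (393,246) on the right. Next I'll measure heights.

```bash
cat > h.py <<'E'
import numpy as np, cv2
from scipy.spatial.transform import Rotation as R
from bench import env, snapshot
def rot(q): return R.from_quat(np.roll(q,-1))
def pts(s):
    d=s["depth"]; v,u=np.mgrid[:d.shape[0],:d.shape[1]]
    c=np.dstack([(u-s["cx"])/s["fx"]*d,(v-s["cy"])/s["fy"]*d,d])
    return c@rot(s["rotation"]).as_matrix().T+np.array(s["xyz"])
def heads(P,zmin):
    m=(P[...,2]>zmin)&(P[...,2]<115)&(P[...,0]>300)
    n,l,st,ce=cv2.connectedComponentsWithStats(m.astype(np.uint8))
    for i in range(1,n):
        if 20<st[i,4]:
            q=P[l==i]; (c,sz,a)=cv2.minAreaRect(q[:,:2].astype(np.float32))
            w,V=np.linalg.eigh(np.cov(q[:,:2].T)); 
            print("px",ce[i].round(),st[i,4],"mean",q.mean(0).round(1),"rectc",np.round(c,1),np.round(sz,1),"dir deg",np.degrees(np.arctan2(V[1,1],V[0,1])).round(1),"ztop",np.percentile(q[:,2],90).round(1))
E
python3 - <<'E'
from h import *
s=snapshot("top"); P=pts(s)
heads(P,75)
m=(abs(P[...,2]-53)<5)&(s["frame"].min(2)>150); m[:170]=0;m[295:]=0;m[:,:265]=0;m[:,435:]=0
print(cv2.minAreaRect(P[m][:,:2].astype(np.float32)), np.median(P[m][:,2]))
o=env.get_obs(); print({k:np.round(o[k],3) for k in o}, env.grasp_offset, rot(o["eef_rot"]).as_matrix().round(3))
s=snapshot("wrist"); print(s["xyz"],rot(s["rotation"]).as_matrix().round(2))
E
```

```text
px [415. 164.] 80 mean [ 654.4 -207.7   76.5] rectc [ 655.6 -205.8] [24.6 23.2] dir deg -168.8 ztop 78.2
px [406. 162.] 36 mean [ 658.3 -191.5   75.9] rectc [ 659.  -191.8] [13.8 15.3] dir deg -168.6 ztop 77.3
px [306. 202.] 322 mean [584.2 -11.   89.1] rectc [587.2 -11.4] [37.1 34.5] dir deg 65.4 ztop 101.1
px [394. 246.] 186 mean [ 505.4 -160.    89.6] rectc [ 506.  -161.2] [12.6 36.4] dir deg 171.3 ztop 93.6
((577.3018798828125, -102.87612915039062), (252.24546813964844, 198.6055450439453), 67.40354919433594) 52.29385882613025
{'clock': np.float64(0.1), 'joints': array([-1.396,  0.381,  1.298, -0.   ,  1.464, -0.215]), 'qvel': array([ 0.   , -0.002, -0.003,  0.   ,  0.002,  0.002]), 'joint_torque': array([ 4.0000e-03, -4.4922e+01, -2.3166e+01, -0.0000e+00,  4.0000e-03,
       -0.0000e+00]), 'eef_pos': array([ 208.96 , -508.487,  230.779]), 'eef_rot': array([-0.001,  0.981,  0.194,  0.   ]), 'contact_force': array([ 0.73 ,  0.148, -0.287]), 'ft_torque': array([-0.021,  0.014,  0.014]), 'grasp_force': np.float64(0.0), 'width': np.float64(1.0)} 18.700000000000003 [[ 0.925  0.38  -0.   ]
 [ 0.38  -0.925  0.001]
 [ 0.    -0.001 -1.   ]]
[ 280.21749566 -480.65918688  373.34657671] [[ 0.38 -0.88 -0.28]
 [-0.93 -0.36 -0.11]
 [-0.    0.3  -0.95]]
```

```bash
A='{"dr":[[0,0,0.37],[0,0,0.37],[0,0,0.37],[0,0,0.37],[0,0,0.37]],"slide":[[0.63,0.83,0],[0.63,0.83,0],[0.63,0.83,0],[0.63,0.83,0],[0.63,0.83,0]],"fingers":[85,85,85,85,85]}' ; python3 -m creep '{"dr":[[0,0,0.37],[0,0,0.37],[0,0,0.37],[0,0,0.37],[0,0,0.37]],"slide":[[0.63,0.83,0],[0.63,0.83,0],[0.63,0.83,0],[0.63,0.83,0],[0.63,0.83,0]],"fingers":[85,85,85,85,85]}'
```

```text
clock: 0.65
eef_pos: [335.7, -341.2, 231.2]
eef_rot: [-0.0, 0.948, 0.319, -0.0]
contact_force: [0.7, -1.0, 0.3]
width: 0.994
grasp_force: 0.0
```

```bash
python3 -m creep '{"dr":[[0,0,0.37],[0,0,0.37],[0,0,0.37],[0,0,0.37],[0,0,0.37]],"slide":[[0.63,0.83,0],[0.63,0.83,0],[0.63,0.83,0],[0.63,0.83,0],[0.63,0.83,0]],"fingers":[50,50,50,50,50]}'
```

```text
clock: 1.15
eef_pos: [461.7, -175.1, 231.2]
eef_rot: [-0.0, 0.899, 0.439, -0.0]
contact_force: [0.8, -0.5, -0.1]
width: 0.59
grasp_force: 0.0
```

```bash
python3 -m creep '{"dr":[[0,0,0.37],[0,0,0.37],[0,0,0.37],[0,0,0.37],[0,0,0.37]],"slide":[[0.63,0.83,0],[0.63,0.83,0],[0.63,0.83,0],[0.63,0.83,0],[0.63,0.83,0]],"fingers":[50,50,50,50,50]}'
python3 - <<'E'
from h import *
s=snapshot("wrist"); cv2.imwrite("pics/w1.png",s["frame"][:,:,::-1]); P=pts(s)
heads(P,93)
heads(P,85)
o=env.get_obs(); print(o["eef_pos"],rot(o["eef_rot"]).as_matrix().round(3),o["contact_force"])
E
```

```text
clock: 1.65
eef_pos: [587.7, -9.1, 231.1]
eef_rot: [-0.0, 0.835, 0.551, -0.0]
contact_force: [-0.4, -1.1, 1.0]
width: 0.589
grasp_force: 0.0
px [283. 200.] 537 mean [590.4 -11.4 100.6] rectc [589.8 -12.7] [36.6 12. ] dir deg 62.4 ztop 101.7
px [275. 350.] 21 mean [ 516.5 -162.7   93.4] rectc [ 516.6 -162.9] [8.1 8.5] dir deg 109.7 ztop 93.9
px [265. 353.] 27 mean [ 505.1 -161.8   93.4] rectc [ 505.  -161.4] [ 7.  13.9] dir deg 147.2 ztop 93.8
px [283. 199.] 563 mean [590.6 -10.9 100.1] rectc [589.8 -12.7] [36.6 12. ] dir deg 62.3 ztop 101.7
px [268. 349.] 449 mean [ 510.  -160.2   91.1] rectc [ 509.1 -162. ] [13.7 36.1] dir deg 169.5 ztop 93.3
[590.05000433  -4.71713862 230.59676801] [[ 0.387  0.922  0.001]
 [ 0.922 -0.387  0.002]
 [ 0.002 -0.    -1.   ]] [-3.02387851  3.86909676 -2.32735397]
```

View pics/w1.png

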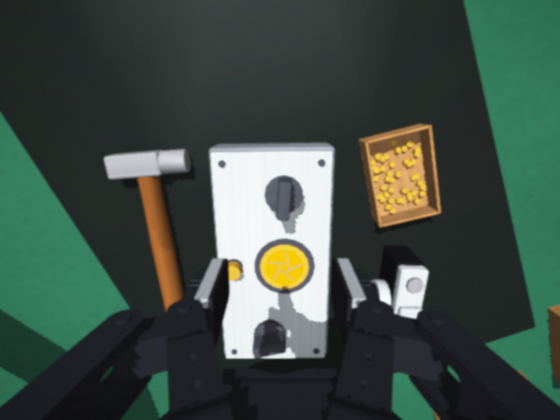

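The wrist view shows the raised stud at (283,195), with its wing along the plate. The locked stud is at (268,348), and the fingers straddle the plate at the lower middle. I'll descend to about 20 mm above the wing.

```bash
python3 -m creep '{"dr":[[0,0,-0.2],[0,0,-0.15],[0,0,0],[0,0,0],[0,0,0]],"slide":[[0.06,-0.03,-0.9],[0,0,-0.9],[0,0,-0.95],[0,0,0],[0,0,0]],"fingers":[40,40,40,40,40]}'
python3 - <<'E'
from h import *
s=snapshot("wrist"); cv2.imwrite("pics/w2.png",s["frame"][:,:,::-1]); P=pts(s)
heads(P,95)
o=env.get_obs(); print(o["eef_pos"],rot(o["eef_rot"]).as_matrix().round(3),o["contact_force"])
E
```

```text
clock: 2.2
eef_pos: [589.7, -12.1, 122.1]
eef_rot: [-0.0, 0.848, 0.529, -0.0]
contact_force: [0.6, -0.6, 2.4]
width: 0.472
grasp_force: 0.0
px [280. 248.] 1276 mean [590.9 -10.9 100.6] rectc [590.2 -12.4] [36.3 12. ] dir deg 62.6 ztop 101.6
[590.25929259 -12.16194899 123.13536833] [[ 0.439  0.898  0.002]
 [ 0.898 -0.439 -0.001]
 [ 0.001  0.002 -1.   ]] [0.18059872 0.22786578 0.1775755 ]
```

View pics/w2.png

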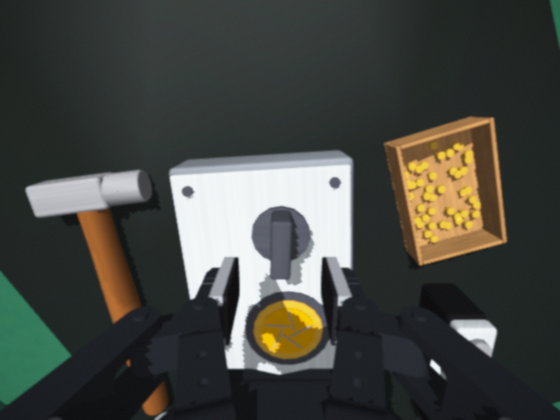

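The wing at (281,243) is centred between the fingertips at (230,285) and (330,285). I'll lower so the tips sit about 5 mm above the flange, then grip.

```bash
python3 -m creep '{"dr":[[0,0,-0.17],[0,0,0],[0,0,0],[0,0,0],[0,0,0]],"slide":[[0,0,-0.5],[0,0,-0.48],[0,0,0],[0,0,0],[0,0,0]],"fingers":[40,40,40,8,8]}' 60
```

```text
clock: 2.75
eef_pos: [590.3, -12.1, 84.1]
eef_rot: [0.001, 0.855, 0.519, 0.001]
contact_force: [-6.0, 2.9, 5.1]
width: 0.142
grasp_force: 6.2
```

```bash
python3 -m creep '{"dr":[[0,0,0],[0,0,0],[0,0,0],[0,0,0],[0,0,0]],"slide":[[0,0,0],[0,0,0],[0,0,0],[0,0,0],[0,0,0]],"fingers":[8,5,5,5,5]}' 60
python3 - <<'E'
from h import *
s=snapshot("wrist"); cv2.imwrite("pics/w3.png",s["frame"][:,:,::-1]); P=pts(s)
heads(P,95)
o=env.get_obs(); print(o["eef_pos"],rot(o["eef_rot"]).as_matrix().round(3),o["contact_force"])
E
```

```text
clock: 3.25
eef_pos: [590.0, -12.0, 82.5]
eef_rot: [0.001, 0.855, 0.519, 0.001]
contact_force: [3.3, 1.0, 4.4]
width: 0.123
grasp_force: 62.1
px [280. 282.] 3296 mean [592.2  -8.5 102. ] rectc [592.  -12.1] [33.4 33.6] dir deg -168.8 ztop 110.9
[590.00909367 -12.03401412  82.44824399] [[ 0.461  0.888  0.002]
 [ 0.888 -0.461 -0.   ]
 [ 0.001  0.002 -1.   ]] [3.67017963 0.23780201 3.84836239]
```

View pics/w3.png

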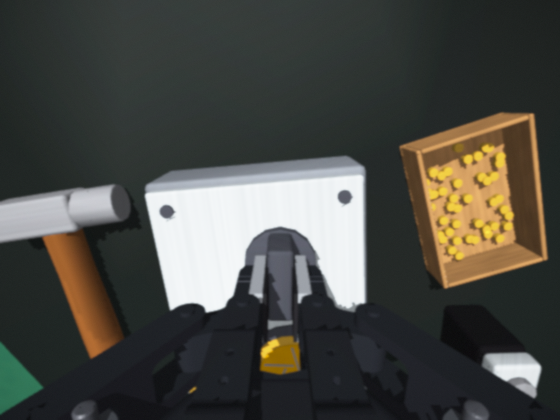

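The wing is gripped at (280,255). Pressing down about 12 mm.

```bash
cat > m.py <<'E'
from h import *
s=snapshot("wrist"); P=pts(s)
for r in range(236,268,5): print(r,P[r:r+3,276:285].reshape(-1,3).mean(0).round(1))
o=env.get_obs(); print(o["eef_pos"],o["contact_force"],o["grasp_force"])
E
python3 m.py; python3 -m creep '{"dr":[[0,0,0],[0,0,0],[0,0,0],[0,0,0],[0,0,0]],"slide":[[0,0,-0.1],[0,0,-0.1],[0,0,-0.1],[0,0,0],[0,0,0]],"fingers":[5,5,5,5,5]}' 60; python3 m.py
```

```text
236 [599.5   5.1  87.9]
241 [599.6   5.2  93.9]
246 [598.5   3.2  94.4]
251 [598.2   2.6  98.1]
256 [597.3   1.   99.2]
261 [596.2  -1.1  99.2]
266 [595.1  -3.3  99.2]
[589.99335601 -12.00601008  82.39795023] [2.87599192 0.82990116 4.07693184] 62.0593786239624
clock: 3.85
eef_pos: [590.1, -12.0, 71.0]
eef_rot: [0.001, 0.855, 0.519, 0.001]
contact_force: [1.3, 0.4, 9.9]
width: 0.115
grasp_force: 62.9
236 [598.6   3.2  71.2]
241 [598.6   3.3  77.4]
246 [598.5   3.2  82.8]
251 [598.3   2.7  86.9]
256 [597.4   1.   87.9]
261 [596.2  -1.2  87.7]
266 [595.1  -3.3  87.7]
[590.04102775 -12.02804764  71.00024402] [1.51007721 1.70760006 9.57428839] 62.861799001693726
```

```bash
python3 -m creep '{"dr":[[0,0,0],[0,0,0],[0,0,0],[0,0,0],[0,0,0]],"slide":[[0,0,-0.02],[0,0,0],[0,0,0],[0,0,0],[0,0,0]],"fingers":[5,5,5,5,5]}' 60; python3 m.py
```

```text
clock: 4.4
eef_pos: [590.1, -12.0, 70.3]
eef_rot: [0.001, 0.855, 0.519, 0.001]
contact_force: [0.9, 0.9, 11.2]
width: 0.122
grasp_force: 62.9
236 [598.6   3.2  70.5]
241 [598.5   3.2  76.5]
246 [598.5   3.2  82.2]
251 [599.3   4.5  90.7]
256 [597.3   0.9  86.9]
261 [596.2  -1.2  87. ]
266 [595.1  -3.3  87. ]
[590.04899024 -12.02467228  70.2976412 ] [1.41140821 0.07530992 9.91872867] 62.94449329376221
```

```bash
python3 -m creep '{"dr":[[0,0,0],[0,0,0],[0,0,0],[0,0,0],[0,0,0]],"slide":[[0,0,-0.025],[0,0,0],[0,0,0],[0,0,0],[0,0,0]],"fingers":[5,5,5,5,5]}' 60; python3 m.py
```

```text
clock: 4.95
eef_pos: [590.1, -12.0, 70.3]
eef_rot: [0.001, 0.855, 0.519, 0.001]
contact_force: [-1.0, 0.4, 18.1]
width: 0.12
grasp_force: 64.0
236 [599.5   5.   75.3]
241 [598.6   3.1  76.4]
246 [598.5   3.1  81.9]
251 [598.3   2.7  86.1]
256 [597.4   1.   87.1]
261 [596.3  -1.2  87. ]
266 [595.1  -3.4  86.8]
[590.11864971 -12.01398872  70.25650753] [-2.19113176  0.42290966 19.47222195] 63.98276925086975
```

Bottom stop is at TCP z of about 70.25. I'll back off to about 71.9 (drop of about 12.3 mm).

```bash
python3 -m creep '{"dr":[[0,0,0],[0,0,0],[0,0,0],[0,0,0],[0,0,0]],"slide":[[0,0,0.065],[0,0,0],[0,0,0],[0,0,0],[0,0,0]],"fingers":[5,5,5,5,5]}' 60; python3 m.py|tail -3
```

```text
clock: 5.5
eef_pos: [590.0, -12.0, 71.8]
eef_rot: [0.001, 0.855, 0.519, 0.001]
contact_force: [1.5, 0.5, 9.5]
width: 0.12
grasp_force: 62.8
261 [596.3  -1.2  88.5]
266 [595.2  -3.2  88.7]
[590.04880569 -12.02291333  71.8119558 ] [1.6615124  1.39120242 9.41777372] 62.79236197471619
```

```bash
python3 -m creep '{"dr":[[0,0,-0.6],[0,0,-0.6],[0,0,-0.6],[0,0,-0.6],[0,0,0]],"slide":[[0,0,0],[0,0,0],[0,0,0],[0,0,0],[0,0,0]],"fingers":[5,5,5,5,5]}' 60
python3 - <<'E'
from h import *
o=env.get_obs(); M=rot(o["eef_rot"]).as_matrix(); print(o["eef_pos"],np.degrees(np.arctan2(M[1,0],M[0,0])),o["contact_force"],o["ft_torque"])
E
```

```text
clock: 6.05
eef_pos: [589.8, -11.9, 71.7]
eef_rot: [0.0, 0.93, 0.368, 0.001]
contact_force: [1.9, 1.0, 10.3]
width: 0.123
grasp_force: 62.8
[589.84258709 -11.91285977  71.70904996] 43.23597553486044 [ 1.88118401  1.04160803 10.34257715] [ 0.15615396 -0.21565567 -0.00731374]
```

Turning smoothly with low torque. 62.6° → 43.2°; about 70° more to go, so I'll continue.

```bash
python3 -m creep '{"dr":[[0,0,-0.8],[0,0,-0.8],[0,0,-0.8],[0,0,-0.8],[0,0,-0.8]],"slide":[[0,0,0],[0,0,0],[0,0,0],[0,0,0],[0,0,0]],"fingers":[5,5,5,5,5]}' 60
```

```text
clock: 6.55
eef_pos: [589.7, -11.7, 71.7]
eef_rot: [-0.0, 0.995, 0.097, 0.001]
contact_force: [0.4, 2.4, 9.9]
width: 0.122
grasp_force: 62.8
```

```bash
python3 -m creep '{"dr":[[0,0,-0.8],[0,0,-0.8],[0,0,-0.8],[0,0,-0.8],[0,0,-0.2]],"slide":[[0,0,0],[0,0,0],[0,0,0],[0,0,0],[0,0,0]],"fingers":[5,5,5,5,5]}' 60
python3 - <<'E'
from h import *
s=snapshot("wrist"); cv2.imwrite("pics/w4.png",s["frame"][:,:,::-1])
o=env.get_obs(); M=rot(o["eef_rot"]).as_matrix(); print(o["eef_pos"],np.degrees(np.arctan2(M[1,0],M[0,0])),o["contact_force"],o["ft_torque"])
E
```

```text
clock: 7.05
eef_pos: [589.7, -11.4, 71.6]
eef_rot: [-0.0, 0.99, -0.139, 0.0]
contact_force: [1.3, 3.9, 8.8]
width: 0.121
grasp_force: 62.8
[589.67123042 -11.36702994  71.6391234 ] -16.002500116123784 [ 0.98684771  3.70522231 10.58592772] [ 0.57569473 -0.20449813 -0.03515523]
```

View pics/w4.png

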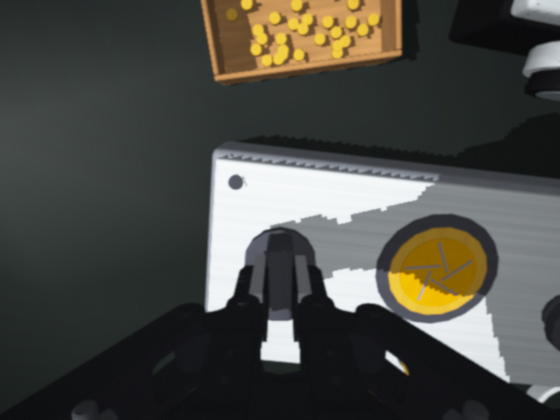

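The wing at (281,270) now lies across the plate after turning about 79°. I'll turn about 8° more, ease up to the catch height and release.

```bash
python3 -m creep '{"dr":[[0,0,-0.5],[0,0,-0.5],[0,0,0],[0,0,0],[0,0,0]],"slide":[[0,0,0],[0,0,0],[0,0,0],[0,0,0.04],[0,0,0.03]],"fingers":[5,5,5,5,5]}' 60
python3 - <<'E'
from h import *
o=env.get_obs(); M=rot(o["eef_rot"]).as_matrix(); print(o["eef_pos"],np.degrees(np.arctan2(M[1,0],M[0,0])),o["contact_force"],o["ft_torque"])
E
```

```text
clock: 7.6
eef_pos: [589.7, -11.3, 74.4]
eef_rot: [-0.001, 0.978, -0.206, 0.0]
contact_force: [1.7, 3.2, 7.6]
width: 0.123
grasp_force: 62.7
[589.69631245 -11.2917942   74.35727425] -23.822699186047874 [1.72197202 3.22725458 7.61821647] [ 0.65538569 -0.2739616  -0.05395831]
```

```bash
python3 -m creep '{"dr":[[0,0,0],[0,0,0],[0,0,0],[0,0,0],[0,0,0]],"slide":[[0,0,0.03],[0,0,0],[0,0,0],[0,0,0],[0,0,0]],"fingers":[5,5,40,40,40]}'
```

```text
clock: 8.1
eef_pos: [588.8, -11.9, 74.3]
eef_rot: [0.0, 0.978, -0.206, -0.001]
contact_force: [0.6, 0.1, 0.7]
width: 0.466
grasp_force: 0.0
```

```bash
python3 -m creep '{"dr":[[0,0,0],[0,0,0],[0,0,0],[0,0,0],[0,0,0]],"slide":[[0,0,0],[0,0,0.3],[0,0,0.9],[0,0,0.9],[0,0,0.9]],"fingers":[40,40,40,40,40]}'
```

```text
clock: 8.6
eef_pos: [589.2, -11.9, 197.2]
eef_rot: [0.0, 0.978, -0.206, 0.0]
contact_force: [0.3, 0.5, 0.2]
width: 0.47
grasp_force: 0.0
```

```bash
python3 -m creep '{"dr":[[0,0,0],[0,0,0],[0,0,0],[0,0,0],[0,0,0]],"slide":[[0,0,0.5],[0,0,0],[0,0,0],[0,0,0],[0,0,0]],"fingers":[40,40,40,40,40]}'
python3 - <<'E'
from h import *
s=snapshot("wrist"); cv2.imwrite("pics/w5.png",s["frame"][:,:,::-1]); P=pts(s); heads(P,87)
o=env.get_obs(); print(o["eef_pos"],o["contact_force"])
E
```

```text
clock: 9.1
eef_pos: [589.0, -11.9, 213.8]
eef_rot: [-0.0, 0.978, -0.206, -0.001]
contact_force: [-0.3, 0.6, 0.1]
width: 0.467
grasp_force: 0.0
px [278. 201.] 571 mean [591.  -13.1  92.3] rectc [590.2 -12.8] [11.4 36.3] dir deg 156.0 ztop 93.4
px [471. 215.] 635 mean [ 511.2 -161.2   91.9] rectc [ 509.8 -162.2] [13.1 35.8] dir deg 169.4 ztop 93.4
[589.10306308 -11.90720618 213.98026659] [ 0.52789222 -0.81667473  0.25062572]
```

View pics/w5.png

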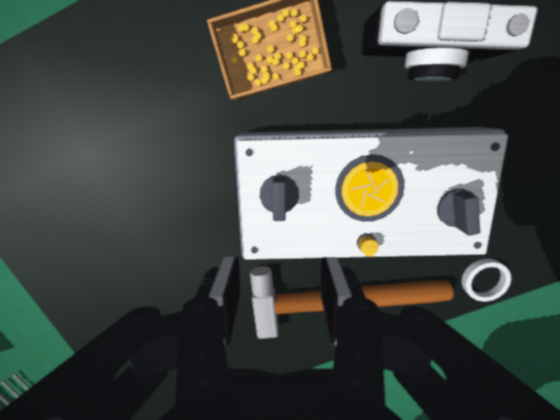

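The turned stud at (279,198) now lies across the plate, and its top is at the same height (93.4 mm) as the locked stud at (465,210). It has turned about 87° and stayed down, and the arm is clear, so I'm handing in.

```bash
python3 -c "
from bench import env
print(env.job_done())"
```

```text
the job is handed in; nothing more can be done
None
```

The raised stud was pressed down, turned about 87° clockwise and stayed down when released, level with the other stud, which still looked locked in the last picture; the job was handed in at about 9 s, and no verdict was returned.

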